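# Make up two engine rebuild kits

### The job

Make up the two engine kits from the parts on the bench: in the red tray, stand the black oil filter on the white spot and the green filler cap on the yellow spot; in the blue tray, put the sprocket on the white spot, the piston on the yellow spot and the brass bush on the black spot. Set each part down, without dropping it, upright as it stood and centred on its spot, and leave the steel bush and the bearing where they are.

Things in the scene. Friction and masses are not known exactly. Their poses are not given: they have to be found in the camera images.
- red_tray: Shallow red kit tray, fixed to the bench, 290 mm along its x, 120 along its y; rim 12 mm high, 4 thick; floor 4 mm thick. Origin: middle of the underside, z up; its x lies within 12 degrees of the bench's x (the -x end is nearer the robot). Spots on its floor, 68 mm across, on the long centre line: white at x = -70 mm, yellow at x = +70 mm.
- blue_tray: Shallow blue kit tray, fixed to the bench, 290 mm along its x, 120 along its y; rim 12 mm high, 4 thick; floor 4 mm thick. Origin: middle of the underside, z up; its x lies within 12 degrees of the bench's x (the -x end is nearer the robot). Spots on its floor, 68 mm across, on the long centre line: white at x = -92 mm, yellow at x = 0, black at x = +92 mm.
- oil_filter: Black oil filter canister with a white band near its foot and a steel disc on top; plain upright cylinder, 62 mm diameter, 80 mm high, about 0.4 kg. Origin: middle of its underside, z up. It stands upright on the bench at the start.
- filler_cap: Dark green oil filler cap: a disc 56 mm in diameter and 16 mm high, carrying an upright grip bar on top, 44 mm long along the cap's x, 14 mm thick along its y, up to 46 mm above the underside; about 0.12 kg. Take it by the bar, across it or by its ends. Origin: middle of its underside, z up. It stands upright on the bench at the start.
- sprocket: Dark steel timing sprocket lying flat, teeth below and hub upward: toothed disc 80 mm over the teeth and 10 mm thick, with a round hub 44 mm in diameter from there up to 46 mm above the underside (hub top bright with a black bore); about 0.5 kg. Take it by the hub. Origin: middle of its underside, z up. It stands upright on the bench at the start.
- piston: Bright aluminium piston standing crown up, with three dark ring grooves near the top: upright cylinder, 56 mm diameter, 52 mm high, about 0.35 kg. Origin: middle of its underside, z up. It stands upright on the bench at the start.
- brass_bush: Yellow brass bush: upright tube, 40 mm outside and 26 mm inside diameter, 45 mm high, about 0.2 kg. Origin: middle of its underside, z up. It stands upright on the bench at the start.
- steel_bush: Silver steel bush of the same size and shape as the brass one (40 mm diameter, 45 mm high), loose on the bench; belongs to no kit and stays where it is. Origin: middle of its underside.
- bearing: Steel ball bearing lying flat, 62 mm diameter, 17 mm high, loose on the bench; belongs to no kit and stays where it is. Origin: middle of its underside.
There are look-alikes about, which are no part of the job. What is shaped like the piston but pink is not meant. Leave any brown look-alike of the oil_filter alone.

How it is judged:
By the outcome, as a careful person would: the job done as asked, in the order asked, and still so for the second after the job is handed in, with the robot touching nothing.
It also fails if it takes over 128 s, if anything falls off the work surface, if the arm or the gripper's body presses on something with over 40 N, if the wrist force passes 120 N, or if a joint passes its speed limit or range.

### The arm

A 7-joint arm with a two-finger parallel gripper is mounted at the origin on the work surface. World frame = base frame: x ahead of the robot, y to its left, z up, the work surface at z = 0. Lengths are in m, angles in rad, forces in N, time in s.
With the tool pointing down it reaches from about 0.35 to 0.9 m from the base axis. Payload 8.1 kg.
Tool frame: the origin (TCP) lies at the centre of the arm's flange, where the gripper is bolted on; the fingertips stand 178 mm ahead of it and the grasp point (between the pads) lies 159 mm ahead of it; x points along the fingers, z is the direction in which the jaws open and shut, and the axes are right-handed (so a half turn about x gives the same grasp; the last joint's range is limited). The gripper opens to 92 mm and grips with 3 to 60 N. Pads are 19 mm wide; open, the fingers measure 130 mm over their backs; the gripper's body (75 mm by 190 mm) begins 47 mm behind the grasp point.
Start: joints at [-1.278, 0.434, 0.025, 1.573, -0.012, 1.134, -0.075], TCP at [0.241, 0.577, 0.405] pointing down, gripper open.
Joint ranges: [-2.62, 2.62], [-0.44, 2.09], [-1.27, 1.32], [0.08, 2.57], [-1.32, 4.46], [0.12, 2], [-2.74, 2.74]. Speed limits (rad/s): [2.22, 2.22, 3.01, 3.01, 3.14, 3.14, 3.14].

### API

Orientations are given as a rotation vector (axis times angle).
In Python, from cell import arm, get_image, search_frame, pinpoint gives the robot as it stands.
- The arm moves only by the tool arm_command, never from a script. Its argument "motion" is a list of rows, each a list of 7 numbers: the finger opening in mm, from 0 to 91.8, then the shift along the tool's x, y, z in mm, then the turn, a rotation vector about the tool's x, y, z in degrees. In form: [[fingers, x, y, z, ax, ay, az], ...]. A call has 1 to 5 rows; each row shifts and turns the commanded pose from where the row before left it, along the tool's axes as they then stand; what a row does not reach is not made up. A row lasts 1/8 s, in which the tool goes at most 62.5 mm and 10.7 degrees, less where a joint would pass 70% of its speed; a pose out of reach is approached as far as the arm can. A call with a gripper value outside its range is refused whole. The fingers move at their own pace and stop on an object; "newtons" is the grip in N (left out, the last holds). Time passes only in rows, so rows that do not move let the fingers close. It gives the time, the measured TCP pose, the force and the opening at its end, in the units of the state.
- arm.observe(): the state, without advancing time (a new reading comes with each control period).
- get_image(name): name is "scene" or "top" or "wrist"; returns a dict with "frame" (384x512x3 uint8, red, green, blue), "range_z" (384x512 float32, m along the optical axis (not along the pixel's ray), 0 where there is no reading), "K" (3x3 intrinsics, pixels), "origin" and "rotation" of the camera in the world; the wrist camera has in their place "tool_from_camera" (4x4, takes a point from camera to tool coordinates, whose origin is the TCP and whose axes are the tool frame's). Camera axes: x right, y down, z forward; pixel columns grow to the right and rows downward; lengths in m; the calibration is good to about 2 mm. A picture is of the moment at which its call begins: read the wrist's pose just before it.
- arm.sign_off(): hands the job in, once; it reports no verdict.
Trained networks look in the newest picture that a camera, given by its name, has taken for a name from the list of things; names that differ only in an ending like _2 or _b are one class to them, and where a whole thing is asked for, a point or a joint stands for the part that bears it (a point fixed in the world has none). Each returns a list of dicts, best first, with "p" (0 to 1); they miss things now and then, are a little off and sometimes report something else, mostly with a low value. They report only what shows in the picture. A call takes as long as a camera call. They do not tell look-alikes from the thing itself.
- search_frame(camera, target): "point" ([x, y, z] in m, in world coordinates, good to about 4 mm: the middle of the surface that is visible of it).
- pinpoint(camera, target): "point" ([x, y, z] in m, in world coordinates, good to about 4 mm: a listed point, or the origin of a listed thing).
The state is a dict: "clock": time; "joints": joint angles; "dq": joint speeds; "joint_efforts": joint torques, N m; "position": TCP position; "ee_rot": TCP orientation; "force": force on the tool from outside, world axes, zero at the start; "ft_torque": the same for the moment, N m; "width": opening from 0.0 (shut) to 1.0 (fully open).
Only numpy, scipy, OpenCV 4.12 (cv2) and the standard library are available. Lean on these libraries where they do the work, as an engineer would, in place of code of your own. Each camera call takes 0.05 s, during which the arm holds its last target. There are 200 camera calls.

## Working session

There is one attempt and no reset: what is moved stays moved. The work goes in short steps, Python scripts to look and compute and a tool call to move; the robot and the scene stay as the last step left them, time stands still between calls to the robot, and variables do not carry over. Pictures are saved under pics/ and viewed, about 12 in all and at most 16, crops included, and the job is handed in when it is done.

Besides the shell and the picture viewer there is one more tool, called after "Emit:" as name(argument=value, ...), one argument or row to a line, values as JSON. arm_command: Moves the arm, as the interface text tells. Its arguments: {"type":"object","properties":{"motion":{"type":"array"},"newtons":{"type":"number"}},"required":["motion"]}

```bash
ls; mkdir -p pics; cat > h.py <<'E'
import numpy as np, cv2
from scipy.spatial.transform import Rotation as R
from cell import arm, get_image, search_frame, pinpoint
def pose():
    s=arm.observe(); T=np.eye(4); T[:3,:3]=R.from_rotvec(s["ee_rot"]).as_matrix(); T[:3,3]=s["position"]; return s,T
def cam(name):
    s,T=pose(); g=get_image(name)
    if name=="wrist": C=T@np.array(g["tool_from_camera"])
    else:
        C=np.eye(4); C[:3,:3]=g["rotation"]; C[:3,3]=g["origin"]
    return g,C
def cloud(g,C):
    z=g["range_z"]; v,u=np.mgrid[:z.shape[0],:z.shape[1]]; K=np.array(g["K"])
    P=np.stack([(u-K[0,2])/K[0,0]*z,(v-K[1,2])/K[1,1]*z,z],-1)
    W=P@C[:3,:3].T+C[:3,3]; W[z<=0]=np.nan; return W
def save(g,n,s=1.5):
    cv2.imwrite("pics/"+n,cv2.resize(g["frame"][:,:,::-1],None,fx=s,fy=s))
E
python3 - <<'E'
from h import *
np.set_printoptions(precision=4,suppress=True)
s,T=pose(); print(s["clock"],s["position"],s["width"],s["force"]); print(T[:3,:3])
g,C=cam("top"); print(C,g["K"]); save(g,"top.png")
for n in "red_tray blue_tray oil_filter filler_cap sprocket piston brass_bush steel_bush bearing".split():
    for f in (search_frame,pinpoint):
        print(n,f.__name__,[(np.round(d["point"],3).tolist(),round(d["p"],2)) for d in f("top",n)])
g,C=cam("scene"); save(g,"scene.png"); 
print(arm.observe()["clock"])
E
```

```text
pics
0.0 [0.2409 0.5765 0.4039] 1.0003777647325194 [-0.4691  1.0142  0.2815]
[[-0.0005 -0.9227  0.3856]
 [-0.0015  0.3856  0.9227]
 [-1.     -0.0001 -0.0016]]
[[-2.1046  2.1346 -0.1535  0.3599]
 [-2.1046  2.1346 -0.1535 -0.0184]
 [-2.1046  2.1346 -0.1535  0.9486]
 [ 0.      0.      0.      1.    ]] [[373.9768   0.     253.3809]
 [  0.     373.9768 183.9947]
 [  0.       0.       1.    ]]
red_tray call []
red_tray call [([0.553, -0.163, 0.001], 0.89)]
blue_tray call [([0.551, 0.177, 0.003], 0.76), ([0.578, -0.355, 0.037], 0.26)]
blue_tray call [([0.558, 0.175, -0.002], 0.78), ([0.456, 0.383, -0.002], 0.58)]
oil_filter call [([0.556, 0.0, 0.082], 0.93), ([0.321, -0.149, 0.08], 0.69)]
oil_filter call [([0.563, 0.004, 0.0], 0.89), ([0.316, -0.156, 0.001], 0.58)]
filler_cap call [([0.453, 0.377, 0.016], 0.55)]
filler_cap call [([0.456, 0.385, 0.001], 0.66)]
sprocket call [([0.568, 0.351, 0.009], 0.65), ([0.578, -0.353, 0.038], 0.42)]
sprocket call [([0.572, 0.356, 0.003], 0.72)]
piston call [([0.444, 0.005, 0.05], 0.91), ([0.347, 0.017, 0.051], 0.67)]
piston call [([0.346, 0.013, 0.004], 0.75), ([0.444, 0.003, -0.001], 0.73)]
brass_bush call [([0.68, -0.01, 0.042], 0.56)]
brass_bush call [([0.681, -0.006, 0.001], 0.52), ([0.579, -0.358, -0.002], 0.34)]
steel_bush call [([0.581, -0.355, 0.039], 0.6)]
steel_bush call [([0.581, -0.36, -0.001], 0.66)]
bearing call [([0.465, -0.381, 0.015], 0.84)]
bearing call [([0.464, -0.382, 0.002], 0.87)]
1.0
```

```bash
sed -i 's/C\[:3,:3\]=g\["rotation"\]/C[:3,:3]=R.from_rotvec(g["rotation"]).as_matrix()/' h.py; python3 - <<'E'
import cv2
a=cv2.imread("pics/top.png");print(a.shape)
E
```

```text
(576, 768, 3)
```

View pics/top.png

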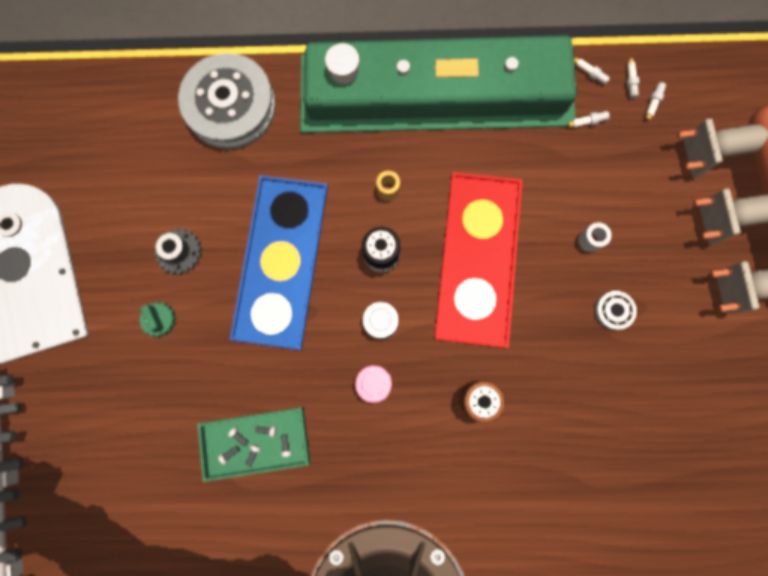

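View pics/scene.png

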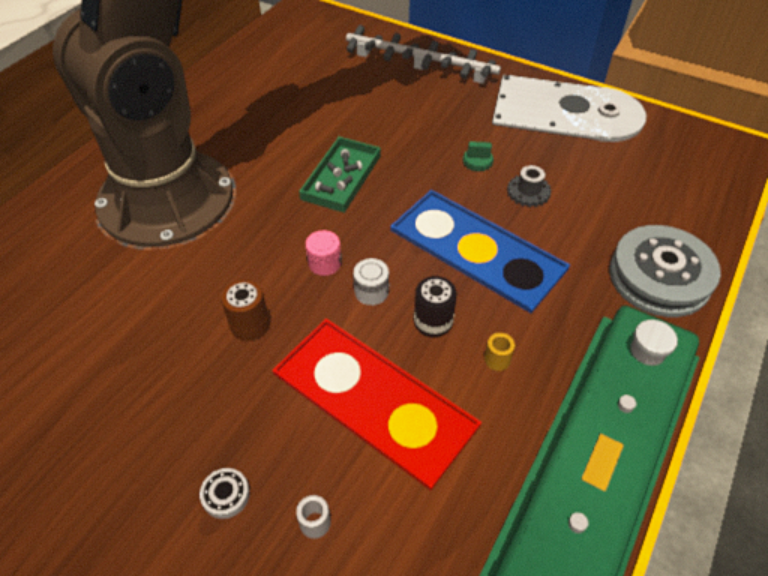

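The top view shows (768 px wide picture) the black filter (381,250), piston (380,320), brass bush (388,185), sprocket (176,250), cap (157,320), blue tray (280,262) and red tray (479,260). The look-alikes are the pink piston (373,384) and the brown filter (484,402); the steel bush is at (598,236) and the bearing at (617,310). The scene view agrees. Next I measure tops and spots from both views.

```bash
cat > m.py <<'E'
from h import *
np.set_printoptions(precision=4,suppress=True)
G={"oil":(.556,0,.08),"cap":(.456,.383,.046),"spr":(.572,.353,.046),"pis":(.444,.004,.052),"bra":(.68,-.008,.045)}
def circ(P): # enclosing circle of xy points
    c,r=cv2.minEnclosingCircle((P[:,:2]*1000).astype(np.float32)); return np.array(c),r
def spots(W,F):
    hsv=cv2.cvtColor(F,cv2.COLOR_RGB2HSV); h,s,v=cv2.split(hsv)
    out={}
    for tr,(cx,cy) in {"red":(.553,-.163),"blue":(.556,.177)}.items():
        box=(abs(W[...,0]-cx)<.15)&(abs(W[...,1]-cy)<.075)&(W[...,2]<.03)
        for col,m in {"white":(s<60)&(v>150),"yellow":(h>18)&(h<35)&(s>120)&(v>110),"black":(v<50)}.items():
            m=(box&m).astype(np.uint8); n,l,st,_=cv2.connectedComponentsWithStats(m)
            if n<2: continue
            k=1+st[1:,4].argmax()
            if st[k,4]<150: continue
            P=W[l==k]; c,r=circ(P); out[tr,col]=(P.mean(0)*1000,2*np.sqrt(4*np.var(P[:,0]*1000)))
    return out
if __name__=="__main__":
  for n in ("top","scene"):
    g,C=cam(n); W=cloud(g,C); print("==",n,C[:3,3])
    for k,v in spots(W,g["frame"]).items(): print(k,*v)
    for k,(x,y,z) in G.items():
        m=(np.hypot(W[...,0]-x,W[...,1]-y)<.045)&(W[...,2]>.008)
        P=W[m]; zt=np.percentile(P[:,2],97); Q=P[P[:,2]>zt-.006]
        c,r=circ(Q); print(k,"top z %.1f"%(1000*np.median(Q[:,2])),"mean",Q.mean(0)[:2]*1000,"circ",c,2*r,len(Q))
        if k=="cap":
            a=cv2.minAreaRect((Q[:,:2]*1000).astype(np.float32)); print("bar",a)
            w,V=np.linalg.eigh(np.cov(Q[:,:2].T)); print("axis",np.degrees(np.arctan2(V[1,1],V[0,1])))
E
python3 m.py
```

```text
== top [ 0.3599 -0.0184  0.9486]
('red', 'white') [ 482.7027 -153.0598    4.575 ] 69.20628691400695
('red', 'yellow') [ 621.5283 -171.6715    4.5883] 69.2823218021518
('blue', 'white') [462.7779 192.9329   4.425 ] 71.11246705285046
('blue', 'yellow') [553.8    178.8253   4.5163] 64.65887904313097
('blue', 'black') [644.4024 165.25     4.6756] 59.5405952632026
oil top z 80.3 mean [561.9364   2.9543] circ [562.2296   3.1502] 61.46281051635742 482
cap top z 45.7 mean [455.6613 383.9919] circ [456.0403 385.879 ] 44.75974655151367 103
bar ((456.558837890625, 384.9112548828125), (44.74576950073242, 14.906003952026367), 27.86458969116211)
axis -153.47152497926234
spr top z 46.2 mean [574.3616 356.2377] circ [574.8583 357.1116] 44.72401809692383 240
pis top z 52.3 mean [446.3432   5.9792] circ [446.4077   5.7609] 55.39411544799805 404
bra top z 44.9 mean [678.7049  -9.3184] circ [678.8759  -9.476 ] 38.83465576171875 106
== scene [ 0.8114 -0.562   0.849 ]
('red', 'white') [ 484.8223 -156.3094    4.9785] 66.37264580762127
('red', 'yellow') [ 623.2353 -174.8126    4.8286] 67.72942148643169
('blue', 'white') [465.2258 189.1966   5.0715] 69.92727497748965
('blue', 'yellow') [555.6752 175.32     5.1112] 67.12966676340983
('blue', 'black') [647.0081 161.5764   5.0167] 64.53056308578034
oil top z 80.6 mean [563.0421  -1.4412] circ [562.656    0.5659] 62.69220733642578 466
cap top z 46.2 mean [456.7116 381.928 ] circ [456.5264 383.2368] 44.04104995727539 63
bar ((456.641357421875, 382.8327941894531), (43.011531829833984, 16.526506423950195), 27.70201301574707)
axis -152.92383453185866
spr top z 46.6 mean [574.4357 353.6949] circ [575.8758 353.1837] 47.65827560424805 149
pis top z 52.6 mean [446.7737   2.232 ] circ [445.2422   3.4325] 58.33610534667969 343
bra top z 44.9 mean [679.1785 -12.6425] circ [679.6255 -11.8799] 40.094844818115234 136
```

Emit:
arm_command(
  motion=[
    [91.8, 0, 0, 0, -8, 0, 0],
    [91.8, 0, 0, 0, -8, 0, 0],
    [91.8, 0, 0, 0, -7, 0, 0],
  ],
  newtons=25,
)

```text
clock: 1.48
position: [0.241, 0.5767, 0.4048]
ee_rot: [-1.216, 1.204, 1.216]
force: [-0.5, -0.6, -0.5]
width: 0.997
```

Both cameras agree to within 3–4 mm, with heights, diameters and spot spacings as the text gives. I now move above the oil filter.

Emit:
arm_command(
  motion=[
    [91.8, 6, -27, -48, 0, 0, 0],
    [91.8, 6, -27, -48, 0, 0, 0],
    [91.8, 6, -27, -48, 0, 0, 0],
    [91.8, 6, -27, -48, 0, 0, 0],
    [91.8, 6, -27, -48, 0, 0, 0],
  ],
)

```text
clock: 2.1
position: [0.3781, 0.3358, 0.3748]
ee_rot: [-1.213, 1.206, 1.213]
force: [0.9, -0.5, -0.5]
width: 1.001
```

Emit:
arm_command(
  motion=[
    [91.8, 6, -27, -48, 0, 0, 0],
    [91.8, 6, -27, -48, 0, 0, 0],
    [91.8, 6, -27, -48, 0, 0, 0],
    [91.8, 6, -27, -48, 0, 0, 0],
    [91.8, 6, -27, -48, 0, 0, 0],
  ],
)

```text
clock: 2.72
position: [0.5144, 0.0966, 0.3449]
ee_rot: [-1.214, 1.206, 1.213]
force: [1.5, 1.0, -0.0]
width: 1.001
```

Emit:
arm_command(
  motion=[
    [91.8, 6, -26, -48, 0, 0, 0],
    [91.8, 6, -26, -48, 0, 0, 0],
    [91.8, 0, 0, 0, 0, 0, 0],
  ],
)

```text
clock: 3.1
position: [0.5674, -0.0025, 0.3324]
ee_rot: [-1.21, 1.212, 1.206]
force: [-0.1, 0.5, -0.1]
width: 1.004
```

```bash
cat > w.py <<'E'
from m import *
import sys
def look(save_as=None):
    g,C=cam("wrist"); W=cloud(g,C)
    s,T=pose(); print("clock",s["clock"],"tcp",np.array(s["position"])*1000,"w",s["width"],"F",np.array(s["force"])); print(T[:3,:3].T.round(3).tolist()); print("cam",C[:3,3]*1000)
    if save_as: save(g,save_as)
    for k,v in spots(W,g["frame"]).items(): print(k,*v)
    for k,(x,y,z) in G.items():
        Q=W[(np.hypot(W[...,0]-x,W[...,1]-y)<.05)&(abs(W[...,2]-z)<.006)]
        if len(Q)>200:
            c,r=circ(Q); print(k,"z %.1f"%(1000*np.median(Q[:,2])),"mean",Q.mean(0)[:2]*1000,"circ",c,2*r,len(Q))
            if k=="cap": print(cv2.minAreaRect((Q[:,:2]*1000).astype(np.float32)))
    return g,C,W
if __name__=="__main__": look(sys.argv[1] if len(sys.argv)>1 else None)
E
python3 w.py w1.png
```

```text
clock 3.15 tcp [566.6174   0.3145 332.4177] w 0.9966540621850664 F [-0.8041  0.495   0.5377]
[[-0.0, -0.001, -1.0], [-1.0, -0.001, 0.0], [-0.001, 1.0, -0.001]]
cam [492.5479  -1.7635 312.9529]
('red', 'white') [ 481.847  -154.0302    5.1993] 67.10944137457285
('red', 'yellow') [ 615.439  -170.2071    5.1047] 58.68617872382167
('blue', 'white') [462.4116 191.8015   5.3746] 69.08241851377667
('blue', 'yellow') [553.2894 177.8333   5.2881] 67.3103161670833
('blue', 'black') [630.7496 157.2988   5.2503] 36.824708821231575
oil z 81.0 mean [559.4443   2.1121] circ [561.2815   2.4255] 61.92683029174805 3512
pis z 53.0 mean [445.4043   5.0899] circ [445.6964   5.1067] 56.07037353515625 3517
bra z 45.1 mean [685.8722 -10.5582] circ [678.4269 -10.4785] 39.39952087402344 350
```

View pics/w1.png

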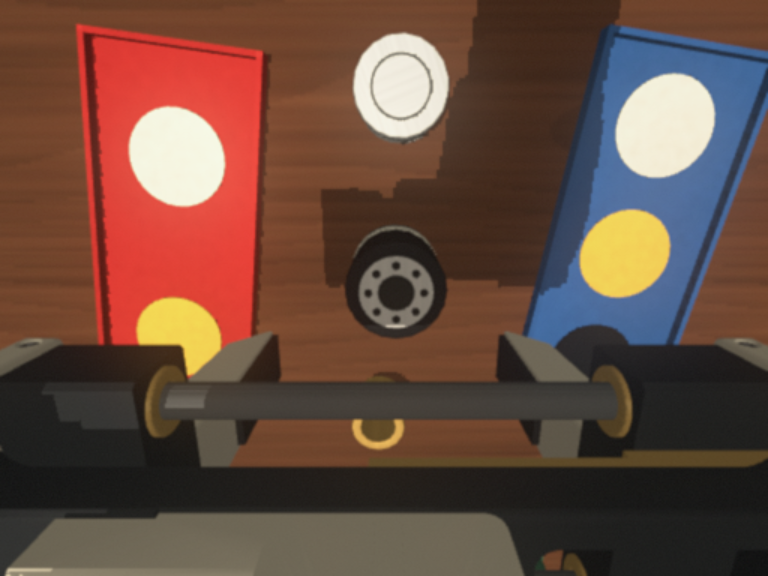

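The wrist view shows the filter between the open fingers (395,290), both trays left and right, and the piston (400,87). The numbers agree with the top view. I descend on the filter.

Emit:
arm_command(
  motion=[
    [91.8, 30, 4, 2, 0, 0, 0],
    [91.8, 35, 0, 0, 0, 0, 0],
    [91.8, 30, 0, 0, 0, 0, 0],
    [91.8, 20, 0, 0, 0, 0, 0],
    [91.8, 8, 0, 0, 0, 0, 0],
  ],
)

```text
clock: 3.78
position: [0.5615, 0.006, 0.2088]
ee_rot: [-1.213, 1.206, 1.216]
force: [-0.3, 0.5, 1.1]
width: 0.997
```

Emit:
arm_command(
  motion=[
    [91.8, 0, 0, 0, 0, 0, 0],
  ],
)

```text
clock: 3.9
position: [0.562, 0.0053, 0.2098]
ee_rot: [-1.214, 1.206, 1.215]
force: [-0.1, 0.7, -0.2]
width: 0.996
```

Emit:
arm_command(
  motion=[
    [66, 0, 0, -3, 0, 0, 0],
    [62, 0, 0, 0, 0, 0, 0],
    [55, 0, 0, 0, 0, 0, 0],
    [50, 0, 0, 0, 0, 0, 0],
    [50, 0, 0, 0, 0, 0, 0],
  ],
  newtons=30,
)

```text
clock: 4.53
position: [0.5623, 0.0015, 0.2101]
ee_rot: [-1.213, 1.206, 1.213]
force: [-1.2, -0.9, 5.2]
width: 0.672
```

Emit:
arm_command(
  motion=[
    [50, 0, 0, 0, 0, 0, 0],
    [50, -15, 0, 0, 0, 0, 0],
    [50, -25, 0, 0, 0, 0, 0],
    [50, 0, 0, 0, 0, 0, 0],
  ],
)

```text
clock: 5.03
position: [0.5629, 0.0015, 0.2515]
ee_rot: [-1.215, 1.204, 1.211]
force: [0.2, 0.6, -3.4]
width: 0.674
```

Emit:
arm_command(
  motion=[
    [50, 0, 10, -20, 0, 0, 0],
    [50, 0, 22, -42, 0, 0, 0],
    [50, 0, 23, -46, 0, 0, 0],
    [50, 0, 16, -32, 0, 0, 0],
    [50, 0, 8, -16, 0, 0, 0],
  ],
)

```text
clock: 5.65
position: [0.482, -0.1576, 0.249]
ee_rot: [-1.21, 1.21, 1.212]
force: [0.1, -0.5, -3.2]
width: 0.673
```

Emit:
arm_command(
  motion=[
    [50, 5, 0, 0, 0, 0, 0],
    [50, 0, 0, 0, 0, 0, 0],
  ],
)

```text
clock: 5.9
position: [0.4844, -0.1537, 0.244]
ee_rot: [-1.213, 1.206, 1.215]
force: [0.6, 0.7, -3.4]
width: 0.672
```

```bash
python3 w.py; python3 - <<'E'
from m import *
for n in ("top",):
    g,C=cam(n); W=cloud(g,C); Q=W[(np.hypot(W[...,0]-.483,W[...,1]+.155)<.05)&(W[...,2]>.1)&(W[...,2]<.13)]; print(len(Q),Q.mean(0) if len(Q) else "")
    print(pose()[0]["position"])
E
```

```text
clock 5.95 tcp [ 484.6251 -153.549   244.2731] w 0.6713707241875423 F [ 0.3701  0.3533 -2.6584]
[[-0.0, 0.001, -1.0], [-1.0, -0.008, 0.0], [-0.008, 1.0, 0.001]]
cam [ 409.5726 -153.5624  224.7063]
('red', 'white') [ 460.5527 -156.7931    5.2057] 28.060752942212353
pis z 52.8 mean [445.5438  -6.3534] circ [445.5406   3.7122] 56.415435791015625 4093
49 [ 0.4846 -0.1301  0.1134]
[ 0.4847 -0.1536  0.2444]
```

Emit:
arm_command(
  motion=[
    [50, 10, 1.3, -1.2, 0, 0, 0],
    [50, 10, 0, 0, 0, 0, 0],
    [50, 6, 0, 0, 0, 0, 0],
    [50, 2, 0, 0, 0, 0, 0],
    [50, 0, 0, 0, 0, 0, 0],
  ],
)

```text
clock: 6.62
position: [0.4828, -0.1562, 0.2166]
ee_rot: [-1.213, 1.207, 1.213]
force: [-1.0, 0.1, -3.9]
width: 0.672
```

Emit:
arm_command(
  motion=[
    [50, 1, 0, 0, 0, 0, 0],
    [50, 0, 0, 0, 0, 0, 0],
  ],
)

```text
clock: 6.88
position: [0.4828, -0.1562, 0.2159]
ee_rot: [-1.213, 1.206, 1.213]
force: [-0.1, 0.7, -4.5]
width: 0.669
```

Emit:
arm_command(
  motion=[
    [50, 0.5, 0, 1, 0, 0, 0],
    [50, 1, 0, 0, 0, 0, 0],
    [50, 0, 0, 0, 0, 0, 0],
  ],
)

```text
clock: 7.25
position: [0.4827, -0.1551, 0.2142]
ee_rot: [-1.213, 1.207, 1.213]
force: [0.3, 0.6, -3.3]
width: 0.674
```

Emit:
arm_command(
  motion=[
    [50, 1, 0, 0, 0, 0, 0],
    [50, 0, 0, 0, 0, 0, 0],
  ],
)

```text
clock: 7.5
position: [0.4827, -0.1552, 0.214]
ee_rot: [-1.213, 1.206, 1.213]
force: [-4.1, 1.3, 10.3]
width: 0.676
```

Contact reached (10 N upward change). Release, retreat and go to the cap.

Emit:
arm_command(
  motion=[
    [66, 0, 0, 0, 0, 0, 0],
    [75, 0, 0, 0, 0, 0, 0],
    [85, -10, 0, 0, 0, 0, 0],
    [85, -40, 0, 0, 0, 0, 0],
    [85, -50, 0, 0, 0, 0, 0],
  ],
)

```text
clock: 8.12
position: [0.4824, -0.1551, 0.3143]
ee_rot: [-1.212, 1.208, 1.215]
force: [2.0, 1.1, -0.5]
width: 0.926
```

```bash
cat > chk.py <<'E'
from m import *
import sys
def chk(x,y,z,tol=.006,name="top"):
    g,C=cam(name); W=cloud(g,C); Q=W[(np.hypot(W[...,0]-x,W[...,1]-y)<.05)&(abs(W[...,2]-z)<tol)]
    if len(Q)>20: print(name,np.median(Q[:,2])*1000,Q.mean(0)*1000,circ(Q),len(Q))
    else: print(name,"none",len(Q))
    return g
a=list(map(float,sys.argv[1:4]))
for n in sys.argv[4:]: chk(*a,name=n)
E
python3 chk.py .483 -.154 .084 top wrist scene
```

```text
top 83.83826798593257 [ 479.2196 -146.0094   83.9399] (array([ 482.9036, -153.1497]), 30.777637481689453) 204
wrist 84.94531827888645 [ 479.5522 -154.4104   84.7994] (array([ 481.3876, -154.2951]), 30.801368713378906) 3954
scene 84.65698804951982 [ 488.558  -157.5607   84.5262] (array([ 483.5114, -155.3018]), 31.616790771484375) 503
```

Emit:
arm_command(
  motion=[
    [85, 0, 2.6, 30, 0, 0, 0],
    [85, 0, 2.6, 55, 0, 0, 0],
    [85, 0, 2.6, 58, 0, 0, 0],
    [85, 0, 2.6, 58, 0, 0, 0],
    [85, 0, 2.6, 58, 0, 0, 0],
  ],
)

```text
clock: 8.9
position: [0.4677, 0.1054, 0.3128]
ee_rot: [-1.213, 1.207, 1.214]
force: [1.1, 0.3, 0.2]
width: 0.925
```

Emit:
arm_command(
  motion=[
    [75, 0, 2.6, 58, 0, 0, 0],
    [65, 0, 2.6, 58, 0, 0, 0],
    [55, 0, 2.6, 58, 0, 0, 0],
    [55, 0, 2.6, 58, 0, 0, 0],
    [55, 0, 2.6, 48, 0, 0, 0],
  ],
)

```text
clock: 9.52
position: [0.4529, 0.3859, 0.3125]
ee_rot: [-1.214, 1.207, 1.215]
force: [0.6, 0.5, -0.3]
width: 0.601
```

Emit:
arm_command(
  motion=[
    [50, 0, 0, 0, -9, 0, 0],
    [50, 0, 0, 0, -9, 0, 0],
    [50, 0, 0, 0, -9, 0, 0],
    [50, 0, 0, 0, 0, 0, 0],
  ],
)

```text
clock: 10.02
position: [0.4536, 0.3833, 0.3125]
ee_rot: [-1.55, 0.947, 1.551]
force: [0.6, 0.3, 0.4]
width: 0.545
```

```bash
python3 w.py w2.png
```

```text
clock 10.075 tcp [453.7007 383.3532 312.644 ] w 0.5463281993159453 F [ 0.2443  0.0544 -0.9518]
[[-0.001, -0.001, -1.0], [-0.89, -0.456, 0.001], [-0.456, 0.89, -0.0]]
cam [387.0947 349.7375 293.2159]
('blue', 'white') [461.9971 191.3752   5.082 ] 69.40894963814004
('blue', 'yellow') [552.7592 177.6376   5.0094] 66.78236040105982
cap z 46.3 mean [454.4617 384.2468] circ [455.3295 384.0908] 43.89312744140625 641
((455.1090393066406, 384.3683166503906), (43.264076232910156, 13.675506591796875), 27.079471588134766)
```

View pics/w2.png

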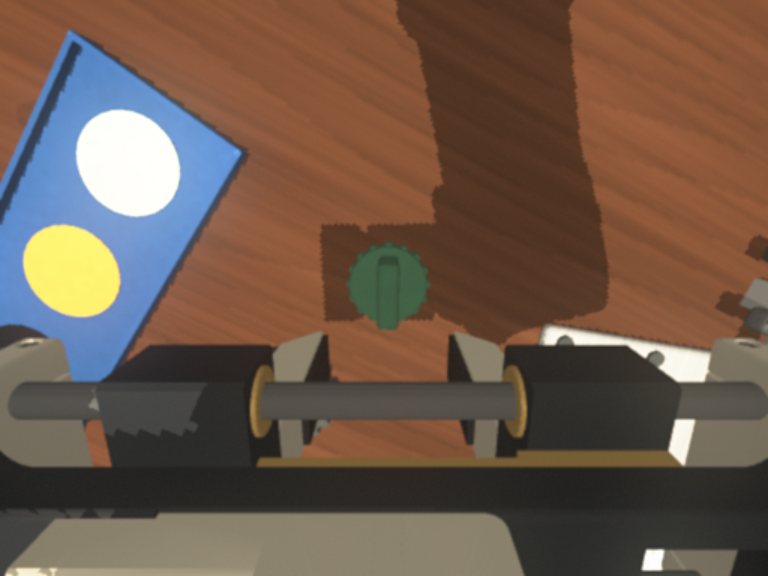

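The wrist view shows the cap's bar (388,290) in line with the pads and centred between the fingers. I descend, keeping the tips 4 mm above the disc.

Emit:
arm_command(
  motion=[
    [50, 30, -2.3, 0, 0, 0, 0],
    [50, 35, 0, 0, 0, 0, 0],
    [50, 28, 0, 0, 0, 0, 0],
    [50, 16, 0, 0, 0, 0, 0],
    [50, 6, 0, 0, 0, 0, 0],
  ],
)

```text
clock: 10.7
position: [0.4556, 0.3846, 0.1975]
ee_rot: [-1.55, 0.947, 1.551]
force: [0.0, 0.1, -0.1]
width: 0.547
```

Emit:
arm_command(
  motion=[
    [40, 0, 0, 0, 0, 0, 0],
    [20, 0, 0, 0, 0, 0, 0],
  ],
  newtons=15,
)

```text
clock: 10.95
position: [0.4561, 0.3851, 0.1992]
ee_rot: [-1.551, 0.943, 1.55]
force: [-0.4, -0.4, -0.0]
width: 0.374
```

Emit:
arm_command(
  motion=[
    [12, 0, 0, 0, 0, 0, 0],
    [8, 0, 0, 0, 0, 0, 0],
    [5, 0, 0, 0, 0, 0, 0],
    [5, 0, 0, 0, 0, 0, 0],
  ],
)

```text
clock: 11.45
position: [0.4559, 0.3848, 0.1987]
ee_rot: [-1.551, 0.944, 1.551]
force: [-1.2, -1.1, 5.3]
width: 0.153
```

Emit:
arm_command(
  motion=[
    [5, -10, 0, 0, 0, 0, 0],
    [5, -15, 0, 0, 9, 0, 0],
    [5, -20, 0, 0, 9, 0, 0],
    [5, -20, 0, 0, 9, 0, 0],
    [5, 0, 0, 0, 0, 0, 0],
  ],
)

```text
clock: 12.08
position: [0.456, 0.3853, 0.2648]
ee_rot: [-1.214, 1.203, 1.213]
force: [-0.1, 0.1, -2.0]
width: 0.152
```

Emit:
arm_command(
  motion=[
    [5, 0, -9, -30, 0, 0, 0],
    [5, 0, -15.5, -52, 0, 0, 0],
    [5, 0, -15.5, -52, 0, 0, 0],
    [5, 0, -15.5, -52, 0, 0, 0],
    [5, 0, -15.5, -52, 0, 0, 0],
  ],
)

```text
clock: 12.7
position: [0.5281, 0.1453, 0.2625]
ee_rot: [-1.217, 1.205, 1.217]
force: [0.5, 0.3, -1.2]
width: 0.152
```

Emit:
arm_command(
  motion=[
    [5, 0, -15.5, -52, 0, 0, 0],
    [5, 0, -15.5, -52, 0, 0, 0],
    [5, 0, -15.5, -52, 0, 0, 0],
    [5, 0, -15.5, -52, 0, 0, 0],
    [5, 0, -15.5, -52, 0, 0, 0],
  ],
)

```text
clock: 13.32
position: [0.6071, -0.1142, 0.2623]
ee_rot: [-1.216, 1.205, 1.218]
force: [1.5, 1.1, -0.6]
width: 0.145
```

Emit:
arm_command(
  motion=[
    [5, 0, -12, -40, 0, 0, 0],
    [5, 0, -5, -20, 0, 0, 0],
    [5, 10, 0, 0, 0, 0, 0],
    [5, 10, 0, 0, 0, 0, 0],
    [5, 0, 0, 0, 0, 0, 0],
  ],
)

```text
clock: 13.95
position: [0.6239, -0.1699, 0.2417]
ee_rot: [-1.213, 1.206, 1.218]
force: [0.3, 1.8, -0.9]
width: 0.153
```

```bash
python3 w.py w3.png
```

```text
clock 14.0 tcp [ 624.1856 -170.3543  242.4828] w 0.15013991560250806 F [-0.2632 -0.8293 -1.0368]
[[-0.002, 0.001, -1.0], [-1.0, -0.008, 0.002], [-0.008, 1.0, 0.001]]
cam [ 549.0025 -169.8399  222.5286]
('red', 'white') [ 505.6088 -159.9339    6.2203] 35.29297869900076
('red', 'yellow') [ 602.8249 -176.6854    5.1725] 33.63024712721906
bra z 44.9 mean [679.2646 -25.6927] circ [679.4693 -19.7327] 29.077770233154297 476
```

View pics/w3.png

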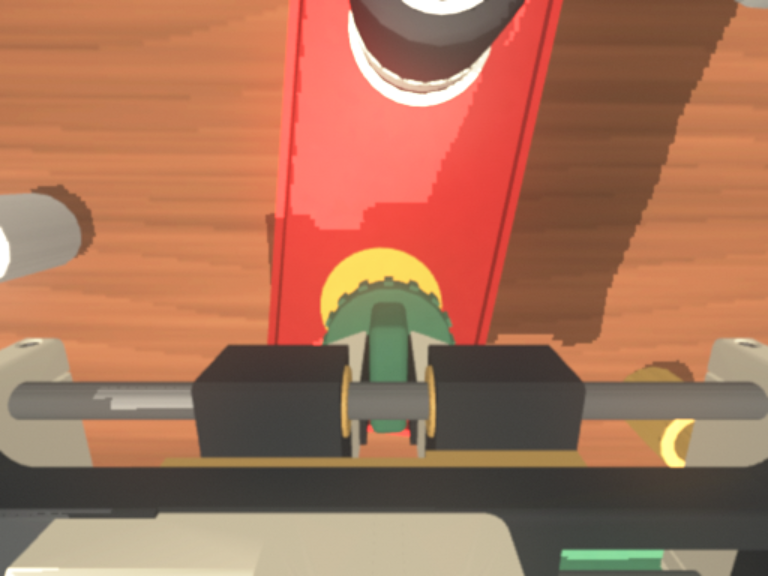

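The cap is over the yellow spot, 2–3 mm off, which I correct while descending; the filter stands on the white spot behind.

Emit:
arm_command(
  motion=[
    [5, 10, 2.4, -1.6, 0, 0, 0],
    [5, 14, 0, 0, 0, 0, 0],
    [5, 8, 0, 0, 0, 0, 0],
    [5, 4, 0, 0, 0, 0, 0],
    [5, 0, 0, 0, 0, 0, 0],
  ],
)

```text
clock: 14.62
position: [0.622, -0.174, 0.2069]
ee_rot: [-1.213, 1.207, 1.214]
force: [0.8, 0.7, -0.3]
width: 0.155
```

Emit:
arm_command(
  motion=[
    [5, 0, 0, 0, 0, 0, 0],
  ],
)

```text
clock: 14.75
position: [0.6222, -0.174, 0.2075]
ee_rot: [-1.214, 1.206, 1.213]
force: [0.0, -0.7, -0.4]
width: 0.151
```

Emit:
arm_command(
  motion=[
    [5, 2, 0, 1.2, 0, 0, 0],
    [5, 1.5, 0, 0, 0, 0, 0],
    [5, 0, 0, 0, 0, 0, 0],
  ],
)

```text
clock: 15.12
position: [0.6219, -0.1727, 0.2036]
ee_rot: [-1.213, 1.207, 1.214]
force: [0.7, -0.2, -0.2]
width: 0.152
```

Emit:
arm_command(
  motion=[
    [5, 1, 0, 0, 0, 0, 0],
    [5, 0, 0, 0, 0, 0, 0],
  ],
)

```text
clock: 15.38
position: [0.622, -0.1728, 0.2028]
ee_rot: [-1.213, 1.206, 1.213]
force: [-0.4, 0.7, -1.6]
width: 0.151
```

Emit:
arm_command(
  motion=[
    [5, 1, 0, 0, 0, 0, 0],
    [5, 0, 0, 0, 0, 0, 0],
  ],
)

```text
clock: 15.62
position: [0.622, -0.1728, 0.2027]
ee_rot: [-1.213, 1.206, 1.213]
force: [-3.7, 1.0, 8.7]
width: 0.153
```

Emit:
arm_command(
  motion=[
    [20, 0, 0, 0, 0, 0, 0],
    [35, 0, 0, 0, 0, 0, 0],
    [40, -20, 0, 0, 0, 0, 0],
    [40, -40, 0, 0, 0, 0, 0],
    [40, -50, 0, 0, 0, 0, 0],
  ],
)

```text
clock: 16.25
position: [0.6217, -0.1727, 0.3134]
ee_rot: [-1.213, 1.207, 1.214]
force: [1.4, -0.1, -0.4]
width: 0.434
```

```bash
python3 chk.py .622 -.173 .05 top wrist scene; python3 w.py | grep -v cam
```

```text
top 49.551571344324195 [ 617.5086 -170.0785   49.3144] (array([ 617.1205, -171.2652]), 16.61199188232422) 71
wrist 50.31660858614667 [ 619.5615 -172.0771   50.1307] (array([ 620.5214, -171.6618]), 21.78968048095703) 622
scene 49.88939211334642 [ 633.8872 -173.9568   49.6017] (array([ 632.2686, -173.4705]), 11.95271110534668) 70
clock 16.45 tcp [ 622.3554 -172.9236  314.1176] w 0.436298271802911 F [ 0.2973  0.3255 -0.7668]
[[0.004, -0.001, -1.0], [-1.0, -0.005, -0.004], [-0.005, 1.0, -0.001]]
('red', 'white') [ 505.5547 -160.8647    7.1219] 36.85576192821057
('red', 'yellow') [ 608.5619 -175.172     6.3137] 64.92537228413401
pis z 52.2 mean [468.585    1.5554] circ [464.3942   2.1443] 39.8104362487793 676
bra z 45.1 mean [667.8826  -5.3684] circ [674.8444  -8.2333] 38.539276123046875 357
```

Emit:
arm_command(
  motion=[
    [50, 0, 4.7, 30, 0, 0, 0],
    [60, 0, 4.7, 55, 0, 0, 0],
    [70, 0, 4.7, 55, 0, 0, 0],
    [70, 0, 4.7, 55, 0, 0, 0],
    [70, 0, 4.7, 55, 0, 0, 0],
  ],
)

```text
clock: 17.08
position: [0.5963, 0.0787, 0.311]
ee_rot: [-1.213, 1.208, 1.214]
force: [1.4, 0.2, -0.4]
width: 0.76
```

Emit:
arm_command(
  motion=[
    [70, 0, 4.7, 55, 0, 0, 0],
    [70, 0, 4.7, 55, 0, 0, 0],
    [70, 0, 4.7, 55, 0, 0, 0],
    [70, 0, 4.7, 55, 0, 0, 0],
    [70, 0, 4.7, 40, 0, 0, 0],
  ],
)

```text
clock: 17.7
position: [0.5709, 0.3397, 0.3108]
ee_rot: [-1.214, 1.207, 1.216]
force: [0.4, -0.6, -0.1]
width: 0.764
```

Emit:
arm_command(
  motion=[
    [70, 0, 0, 18.5, 0, 0, 0],
    [70, 0, 0, 0, 0, 0, 0],
    [70, 0, 0, 0, 0, 0, 0],
  ],
)

```text
clock: 18.08
position: [0.573, 0.3529, 0.3115]
ee_rot: [-1.213, 1.209, 1.21]
force: [0.3, -0.4, 0.5]
width: 0.759
```

```bash
python3 w.py w4.png
```

```text
clock 18.125 tcp [573.0304 352.8623 311.6889] w 0.7633046865890962 F [ 0.3534 -0.2225 -0.2188]
[[0.0, -0.002, -1.0], [-1.0, -0.003, -0.0], [-0.003, 1.0, -0.002]]
cam [498.1875 353.3152 292.1063]
('blue', 'white') [461.8796 191.8567   5.1606] 68.96601844388478
('blue', 'yellow') [552.9199 178.0334   5.1305] 66.92025732183541
spr z 46.8 mean [572.8973 356.262 ] circ [573.8704 356.4315] 43.87760543823242 1635
```

View pics/w4.png

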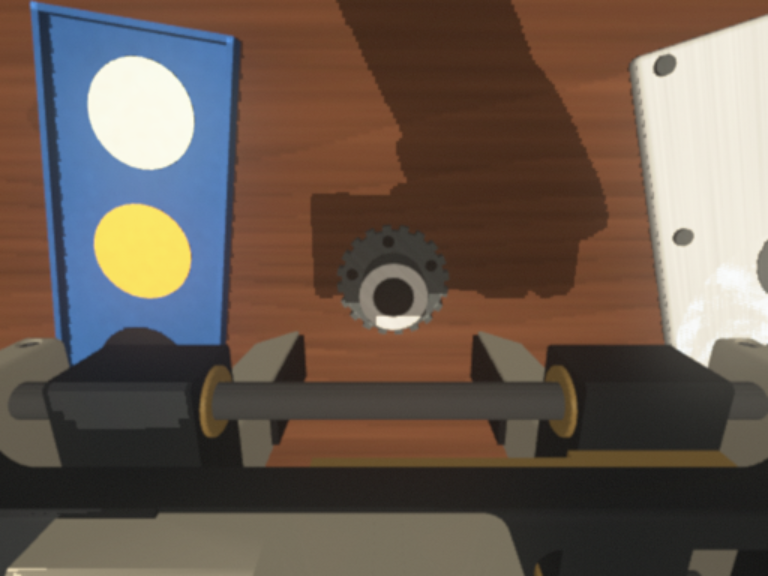

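Sprocket hub (393,296) is centred between the fingers. The wrist check of the cap puts it at its spot within 1 mm. I descend on the hub.

Emit:
arm_command(
  motion=[
    [70, 30, -2, 3, 0, 0, 0],
    [70, 35, 0, 0, 0, 0, 0],
    [70, 30, 0, 0, 0, 0, 0],
    [60, 16, 0, 0, 0, 0, 0],
    [55, 7, 0, 0, 0, 0, 0],
  ],
)

```text
clock: 18.75
position: [0.5745, 0.3574, 0.1933]
ee_rot: [-1.213, 1.208, 1.212]
force: [-0.5, 0.1, 0.5]
width: 0.621
```

Emit:
arm_command(
  motion=[
    [52, 0, 0, 0, 0, 0, 0],
    [46, 0, 0, 0, 0, 0, 0],
  ],
  newtons=30,
)

```text
clock: 19.0
position: [0.5745, 0.3583, 0.1948]
ee_rot: [-1.213, 1.205, 1.212]
force: [0.3, -2.0, 0.4]
width: 0.516
```

Emit:
arm_command(
  motion=[
    [48, 1, 0, -2, 0, 0, 0],
    [46, 0, 0, 0, 0, 0, 0],
    [40, 0, 0, 0, 0, 0, 0],
    [35, 0, 0, 0, 0, 0, 0],
    [35, 0, 0, 0, 0, 0, 0],
  ],
)

```text
clock: 19.62
position: [0.5742, 0.3566, 0.1931]
ee_rot: [-1.213, 1.206, 1.213]
force: [0.2, -0.7, 3.8]
width: 0.474
```

Emit:
arm_command(
  motion=[
    [35, 0, 0, 0, 0, 0, 0],
    [35, -10, 0, 0, 0, 0, 0],
    [35, -20, 0, 0, 0, 0, 0],
    [35, -20, 0, 0, 0, 0, 0],
    [35, 0, 0, 0, 0, 0, 0],
  ],
)

```text
clock: 20.25
position: [0.5749, 0.357, 0.2456]
ee_rot: [-1.213, 1.202, 1.212]
force: [-0.1, 0.0, -4.2]
width: 0.473
```

Emit:
arm_command(
  motion=[
    [35, 0, 16, -24, 0, 0, 0],
    [35, 0, 30, -44, 0, 0, 0],
    [35, 0, 32, -48, 0, 0, 0],
    [35, 0, 23, -33, 0, 0, 0],
    [35, 0, 11, -16, 0, 0, 0],
  ],
)

```text
clock: 20.88
position: [0.4615, 0.1885, 0.2427]
ee_rot: [-1.212, 1.209, 1.212]
force: [-0.7, 0.9, -4.2]
width: 0.47
```

Emit:
arm_command(
  motion=[
    [35, 15, 0, 0, 0, 0, 0],
    [35, 10, 0, 0, 0, 0, 0],
    [35, 0, 0, 0, 0, 0, 0],
  ],
)

```text
clock: 21.25
position: [0.463, 0.1916, 0.2165]
ee_rot: [-1.214, 1.208, 1.215]
force: [-0.3, 0.4, -2.9]
width: 0.471
```

```bash
python3 w.py; python3 chk.py .463 .192 .035 top scene
```

```text
clock 21.3 tcp [463.1585 191.6079 216.9646] w 0.4767490380109917 F [ 0.4433  0.3312 -4.0177]
[[-0.001, -0.0, -1.0], [-1.0, -0.007, 0.001], [-0.007, 1.0, -0.0]]
cam [388.1436 191.7888 197.1932]
top 33.98613942212314 [432.9341 198.0447  33.8145] (array([436.4915, 193.796 ]), 27.412031173706055) 83
scene 34.42920938633254 [478.0402 178.8859  34.41  ] (array([466.6297, 189.5157]), 41.82174301147461) 247
```

Emit:
arm_command(
  motion=[
    [35, 8, 0.5, 0, 0, 0, 0],
    [35, 6, 0, 0, 0, 0, 0],
    [35, 3, 0, 0, 0, 0, 0],
    [35, 0, 0, 0, 0, 0, 0],
  ],
)

```text
clock: 21.9
position: [0.4624, 0.1908, 0.2004]
ee_rot: [-1.213, 1.207, 1.214]
force: [-0.0, 0.1, -3.8]
width: 0.478
```

Emit:
arm_command(
  motion=[
    [35, 1, 0, 0, 0, 0, 0],
    [35, 0, 0, 0, 0, 0, 0],
  ],
)

```text
clock: 22.15
position: [0.4625, 0.1909, 0.1998]
ee_rot: [-1.213, 1.206, 1.213]
force: [-0.2, 0.3, -4.5]
width: 0.472
```

Emit:
arm_command(
  motion=[
    [35, 1, 0, 0.6, 0, 0, 0],
    [35, 1, 0, 0, 0, 0, 0],
    [35, 0, 0, 0, 0, 0, 0],
  ],
)

```text
clock: 22.52
position: [0.4624, 0.1915, 0.1977]
ee_rot: [-1.213, 1.207, 1.213]
force: [1.2, -0.4, -4.1]
width: 0.47
```

Emit:
arm_command(
  motion=[
    [35, 0.8, 0, 0, 0, 0, 0],
    [35, 0, 0, 0, 0, 0, 0],
  ],
)

```text
clock: 22.78
position: [0.4625, 0.1914, 0.197]
ee_rot: [-1.213, 1.206, 1.213]
force: [0.1, -0.3, -3.1]
width: 0.475
```

Emit:
arm_command(
  motion=[
    [35, 0.7, 0, 0, 0, 0, 0],
    [35, 0, 0, 0, 0, 0, 0],
  ],
)

```text
clock: 23.02
position: [0.4625, 0.1914, 0.1969]
ee_rot: [-1.213, 1.206, 1.213]
force: [-3.4, -1.7, 8.7]
width: 0.476
```

Emit:
arm_command(
  motion=[
    [50, 0, 0, 0, 0, 0, 0],
    [62, 0, 0, 0, 0, 0, 0],
    [65, -20, 0, 0, 0, 0, 0],
    [70, -40, 0, 0, 0, 0, 0],
    [80, -50, 0, 0, 0, 0, 0],
  ],
)

```text
clock: 23.65
position: [0.4622, 0.1913, 0.3068]
ee_rot: [-1.213, 1.208, 1.214]
force: [0.4, 0.5, -0.2]
width: 0.825
```

```bash
python3 chk.py .463 .192 .05 top wrist scene
```

```text
top none 8
wrist 50.85704808471511 [461.2079 192.1731  50.7496] (array([462.233 , 191.9612]), 22.024892807006836) 1679
scene 50.271623501906504 [464.1085 188.2275  50.1305] (array([464.9257, 190.8091]), 24.051639556884766) 187
```

Emit:
arm_command(
  motion=[
    [80, 0, 3, -32, 0, 0, 0],
    [80, 0, 3, -50, 0, 0, 0],
    [80, 0, 3, -50, 0, 0, 0],
    [80, 0, 4, -35, 0, 0, 0],
    [80, 0, 3, -19, 0, 0, 0],
  ],
)

```text
clock: 24.42
position: [0.4468, 0.0033, 0.3053]
ee_rot: [-1.211, 1.21, 1.212]
force: [-0.6, 1.0, 0.8]
width: 0.87
```

Emit:
arm_command(
  motion=[
    [80, 0, 0, 0, 0, 0, 0],
    [80, 0, 0, 0, 0, 0, 0],
  ],
)

```text
clock: 24.68
position: [0.4475, 0.0062, 0.3058]
ee_rot: [-1.213, 1.206, 1.214]
force: [0.7, 0.5, 0.6]
width: 0.872
```

```bash
python3 w.py w5.png
```

```text
clock 24.725 tcp [447.579    6.436  305.8732] w 0.8722275459549201 F [-0.4022  1.0189  1.2163]
[[-0.0, 0.0, -1.0], [-1.0, -0.007, 0.0], [-0.007, 1.0, 0.0]]
cam [372.7176   6.394  286.4349]
('red', 'white') [ 466.9442 -138.2362    5.7216] 63.35728436070222
('blue', 'white') [451.5935 180.609   14.6559] 77.29567948387178
pis z 52.8 mean [443.5853   5.047 ] circ [444.9501   5.0568] 56.16065979003906 2911
```

View pics/w5.png

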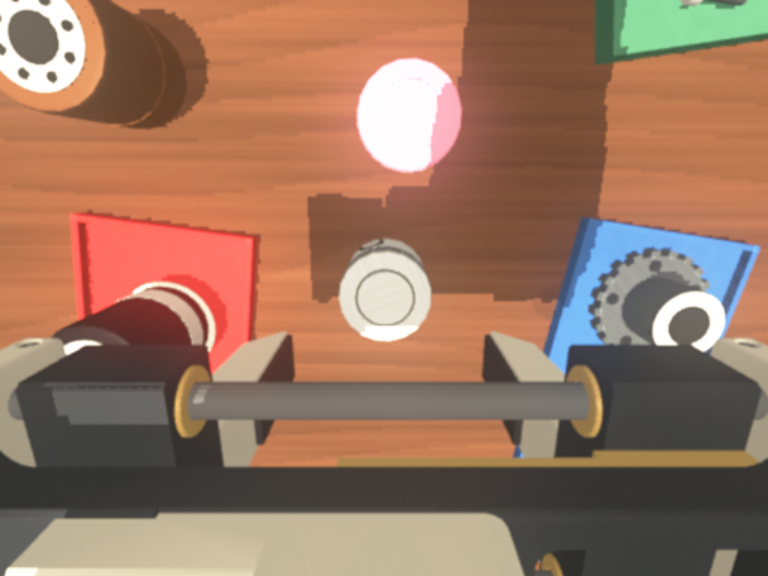

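The wrist view shows the piston (385,295) between the fingers, the pink look-alike (408,115) clear, and the sprocket and filter in their trays. Descend.

Emit:
arm_command(
  motion=[
    [80, 30, 1.4, -1.6, 0, 0, 0],
    [80, 35, 0, 0, 0, 0, 0],
    [80, 28, 0, 0, 0, 0, 0],
    [75, 15, 0, 0, 0, 0, 0],
    [68, 6, 0, 0, 0, 0, 0],
  ],
)

```text
clock: 25.35
position: [0.446, 0.0047, 0.1913]
ee_rot: [-1.214, 1.207, 1.216]
force: [0.5, -0.3, 0.2]
width: 0.76
```

Emit:
arm_command(
  motion=[
    [64, 0, 0, 0, 0, 0, 0],
    [62, 0, 0, 0, 0, 0, 0],
  ],
)

```text
clock: 25.6
position: [0.4464, 0.004, 0.1928]
ee_rot: [-1.214, 1.205, 1.213]
force: [-0.4, 0.0, -0.3]
width: 0.681
```

Emit:
arm_command(
  motion=[
    [58, 0, 0, 1, 0, 0, 0],
    [54, 0, 0, 0, 0, 0, 0],
    [50, 0, 0, 0, 0, 0, 0],
    [45, 0, 0, 0, 0, 0, 0],
    [45, 0, 0, 0, 0, 0, 0],
  ],
)

```text
clock: 26.22
position: [0.4463, 0.0048, 0.1927]
ee_rot: [-1.214, 1.206, 1.213]
force: [-0.8, 0.3, 7.7]
width: 0.604
```

Emit:
arm_command(
  motion=[
    [45, -10, 0, 0, 0, 0, 0],
    [45, -25, 0, 0, 0, 0, 0],
    [45, -30, 0, 0, 0, 0, 0],
    [45, -20, 0, 0, 0, 0, 0],
    [45, 0, 0, 0, 0, 0, 0],
  ],
)

```text
clock: 26.85
position: [0.4464, 0.0048, 0.2786]
ee_rot: [-1.214, 1.204, 1.211]
force: [0.4, 0.3, -2.8]
width: 0.604
```

Emit:
arm_command(
  motion=[
    [45, 0, -16, 0, 0, 0, 0],
    [45, 0, -30, 45, 0, 0, 0],
    [45, 0, -30, 55, 0, 0, 0],
    [45, 0, -21, 47, 0, 0, 0],
    [45, 0, -10, 25, 0, 0, 0],
  ],
)

```text
clock: 27.48
position: [0.5534, 0.1808, 0.2755]
ee_rot: [-1.215, 1.205, 1.217]
force: [-0.2, -0.0, -3.4]
width: 0.608
```

Emit:
arm_command(
  motion=[
    [45, 30, 0, 0, 0, 0, 0],
    [45, 22, 0, 0, 0, 0, 0],
    [45, 10, 0, 0, 0, 0, 0],
    [45, 0, 0, 0, 0, 0, 0],
  ],
)

```text
clock: 27.98
position: [0.5522, 0.1771, 0.2141]
ee_rot: [-1.213, 1.209, 1.214]
force: [0.3, 0.4, -1.0]
width: 0.604
```

```bash
python3 w.py w6.png
```

```text
clock 28.025 tcp [552.4725 177.186  214.9575] w 0.6060643204033298 F [-0.0277  0.2767 -2.2116]
[[-0.0, -0.0, -1.0], [-1.0, -0.005, 0.0], [-0.005, 1.0, -0.0]]
cam [477.3322 177.3499 194.8268]
('blue', 'white') [459.4794 167.9483  14.6468] 79.43886062373176
('blue', 'yellow') [532.4554 178.214    5.2455] 34.5976241842364
```

Emit:
arm_command(
  motion=[
    [45, 7, -1.8, 0.4, 0, 0, 0],
    [45, 6, 0, 0, 0, 0, 0],
    [45, 3, 0, 0, 0, 0, 0],
    [45, 0, 0, 0, 0, 0, 0],
  ],
)

```text
clock: 28.52
position: [0.5538, 0.1776, 0.199]
ee_rot: [-1.213, 1.207, 1.214]
force: [0.4, -0.0, -2.4]
width: 0.606
```

Emit:
arm_command(
  motion=[
    [45, 1, 0, 0, 0, 0, 0],
    [45, 0, 0, 0, 0, 0, 0],
  ],
)

```text
clock: 28.78
position: [0.5539, 0.1777, 0.1983]
ee_rot: [-1.213, 1.206, 1.213]
force: [-0.0, 0.1, -2.2]
width: 0.604
```

Emit:
arm_command(
  motion=[
    [45, 1, 0, 0, 0, 0, 0],
    [45, 0.5, 0, 0, 0, 0, 0],
    [45, 0, 0, 0, 0, 0, 0],
  ],
)

```text
clock: 29.15
position: [0.5539, 0.1776, 0.1968]
ee_rot: [-1.213, 1.206, 1.213]
force: [-1.2, 0.2, -0.7]
width: 0.602
```

Emit:
arm_command(
  motion=[
    [45, 0.6, 0, 0, 0, 0, 0],
    [45, 0, 0, 0, 0, 0, 0],
  ],
)

```text
clock: 29.4
position: [0.5539, 0.1776, 0.1968]
ee_rot: [-1.213, 1.206, 1.213]
force: [-3.5, -0.9, 5.9]
width: 0.602
```

Emit:
arm_command(
  motion=[
    [62, 0, 0, 0, 0, 0, 0],
    [72, 0, 0, 0, 0, 0, 0],
    [75, -20, 0, 0, 0, 0, 0],
    [75, -40, 0, 0, 0, 0, 0],
    [75, -50, 0, 0, 0, 0, 0],
  ],
)

```text
clock: 30.02
position: [0.5536, 0.1775, 0.3065]
ee_rot: [-1.213, 1.208, 1.214]
force: [1.1, 0.5, 0.1]
width: 0.821
```

```bash
python3 chk.py .554 .178 .056 top wrist scene; python3 w.py | grep blue
```

```text
top 56.23103735482449 [542.7959 180.957   56.15  ] (array([553.0157, 178.8669]), 27.769287109375) 212
wrist 56.86328363463367 [550.8938 178.3608  56.7294] (array([552.1055, 178.3076]), 28.022871017456055) 2850
scene 56.48321869127487 [554.095  174.1217  56.2597] (array([552.4861, 176.4627]), 29.15089988708496) 316
('blue', 'white') [458.774  172.0608  14.6557] 85.16664831724175
('blue', 'yellow') [533.4757 176.4165   5.1909] 37.44532711716545
```

Emit:
arm_command(
  motion=[
    [70, 0, -18, -26, 0, 0, 0],
    [70, 0, -32, -48, 0, 0, 0],
    [70, 0, -34, -52, 0, 0, 0],
    [70, 0, -27, -40, 0, 0, 0],
    [70, 0, -14, -22, 0, 0, 0],
  ],
)

```text
clock: 30.85
position: [0.6805, -0.0132, 0.3039]
ee_rot: [-1.211, 1.211, 1.212]
force: [-0.2, 0.1, 0.1]
width: 0.757
```

Emit:
arm_command(
  motion=[
    [65, 0, 0, 0, 0, 0, 0],
    [65, 0, 0, 0, 0, 0, 0],
  ],
)

```text
clock: 31.1
position: [0.6793, -0.0086, 0.3047]
ee_rot: [-1.212, 1.207, 1.216]
force: [0.4, 1.0, 0.2]
width: 0.712
```

```bash
python3 w.py w7.png
```

```text
clock 31.15 tcp [679.296   -8.0652 305.1314] w 0.708505501220322 F [-0.3518 -0.1078  0.0589]
[[-0.002, 0.001, -1.0], [-1.0, -0.007, 0.002], [-0.007, 1.0, 0.001]]
cam [604.4401  -8.3821 285.5115]
('red', 'white') [ 511.8567 -153.5954    5.5226] 10.376802061442373
('red', 'yellow') [ 614.6231 -149.3197    5.4291] 70.16567145118599
('blue', 'white') [558.3721 155.8586  19.5953] 55.45903583322346
bra z 45.2 mean [677.2849 -10.5181] circ [678.078  -10.3516] 39.89455795288086 871
```

View pics/w7.png

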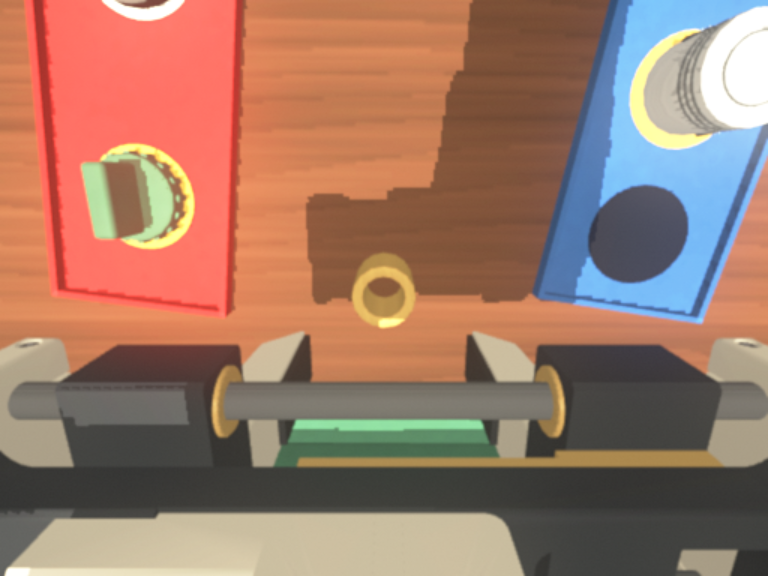

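Bush (384,290) centred between the fingers; cap and piston stand concentric on their spots; black spot at (638,233) is free. Descend.

Emit:
arm_command(
  motion=[
    [65, 30, 0, -2.5, 0, 0, 0],
    [65, 35, 0, 0, 0, 0, 0],
    [62, 28, 0, 0, 0, 0, 0],
    [58, 14, 0, 0, 0, 0, 0],
    [52, 6, 0, 0, 0, 0, 0],
  ],
)

```text
clock: 31.78
position: [0.6797, -0.0113, 0.1927]
ee_rot: [-1.214, 1.206, 1.215]
force: [0.1, -0.0, 0.1]
width: 0.585
```

Emit:
arm_command(
  motion=[
    [48, 0, 0, 0, 0, 0, 0],
    [46, 0, 0, 0, 0, 0, 0],
  ],
  newtons=20,
)

```text
clock: 32.02
position: [0.6804, -0.0121, 0.1943]
ee_rot: [-1.214, 1.205, 1.212]
force: [-0.3, -0.7, 0.4]
width: 0.511
```

Emit:
arm_command(
  motion=[
    [42, 2, 1.2, 1.5, 0, 0, 0],
    [38, 0, 0, 0, 0, 0, 0],
    [34, 0, 0, 0, 0, 0, 0],
    [30, 0, 0, 0, 0, 0, 0],
    [30, 0, 0, 0, 0, 0, 0],
  ],
)

```text
clock: 32.65
position: [0.6788, -0.0106, 0.1915]
ee_rot: [-1.213, 1.206, 1.213]
force: [-1.0, 0.2, 5.2]
width: 0.435
```

Emit:
arm_command(
  motion=[
    [30, -10, 0, 0, 0, 0, 0],
    [30, -25, 0, 0, 0, 0, 0],
    [30, -30, 0, 0, 0, 0, 0],
    [30, -20, 0, 0, 0, 0, 0],
    [30, 0, 0, 0, 0, 0, 0],
  ],
)

```text
clock: 33.28
position: [0.6793, -0.0108, 0.2778]
ee_rot: [-1.215, 1.204, 1.211]
force: [-0.0, 0.8, -1.2]
width: 0.433
```

Emit:
arm_command(
  motion=[
    [30, 0, 5, 24, 0, 0, 0],
    [30, 0, 9, 45, 0, 0, 0],
    [30, 0, 10, 50, 0, 0, 0],
    [30, 0, 7, 37, 0, 0, 0],
    [30, 0, 3.5, 18.5, 0, 0, 0],
  ],
)

```text
clock: 33.9
position: [0.6416, 0.1676, 0.2747]
ee_rot: [-1.214, 1.206, 1.219]
force: [0.5, 0.1, -2.0]
width: 0.433
```

Emit:
arm_command(
  motion=[
    [30, 30, 0, 0, 0, 0, 0],
    [30, 22, 0, 0, 0, 0, 0],
    [30, 10, 0, 0, 0, 0, 0],
    [30, 0, 0, 0, 0, 0, 0],
  ],
)

```text
clock: 34.4
position: [0.6431, 0.1631, 0.2133]
ee_rot: [-1.213, 1.209, 1.214]
force: [0.3, -0.1, -1.8]
width: 0.429
```

```bash
python3 w.py w8.png
```

```text
clock 34.45 tcp [643.4556 163.2911 214.239 ] w 0.4270361751558536 F [-0.3403  0.7964 -1.5644]
[[-0.0, -0.0, -1.0], [-1.0, -0.005, 0.0], [-0.005, 1.0, -0.0]]
cam [568.229  163.4036 194.041 ]
('blue', 'white') [564.5976 149.1988   5.0491] 43.09807101213563
```

View pics/w8.png

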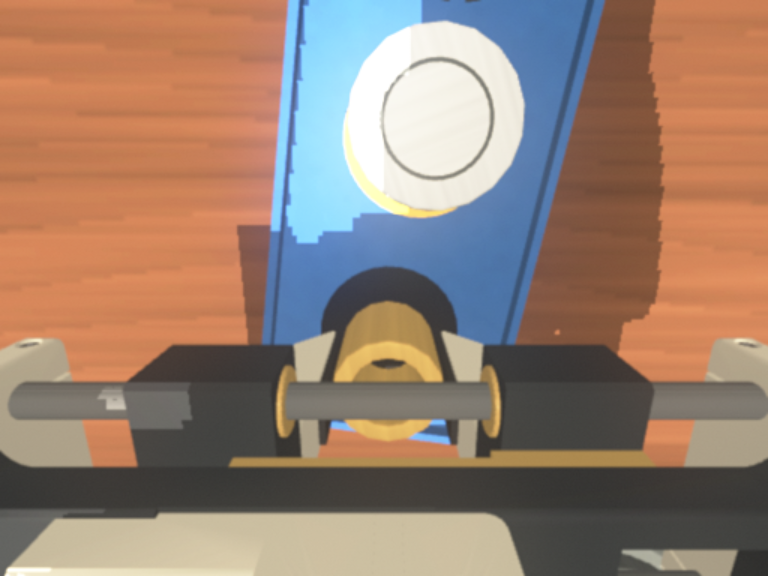

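The bush hangs over the black spot (388,300), laterally centred. I correct +1.3 mm in x and lower.

Emit:
arm_command(
  motion=[
    [30, 7, -1.2, 0.6, 0, 0, 0],
    [30, 6, 0, 0, 0, 0, 0],
    [30, 3, 0, 0, 0, 0, 0],
    [30, 0, 0, 0, 0, 0, 0],
  ],
)

```text
clock: 34.95
position: [0.6444, 0.1642, 0.1979]
ee_rot: [-1.213, 1.207, 1.214]
force: [-0.4, -0.5, -1.2]
width: 0.43
```

Emit:
arm_command(
  motion=[
    [30, 1, 0, 0, 0, 0, 0],
    [30, 0, 0, 0, 0, 0, 0],
  ],
)

```text
clock: 35.2
position: [0.6445, 0.1642, 0.1972]
ee_rot: [-1.213, 1.206, 1.213]
force: [-0.0, -0.3, -2.0]
width: 0.434
```

Emit:
arm_command(
  motion=[
    [30, 1, -0.3, -0.4, 0, 0, 0],
    [30, 0.5, 0, 0, 0, 0, 0],
    [30, 0, 0, 0, 0, 0, 0],
  ],
)

```text
clock: 35.58
position: [0.6448, 0.1638, 0.1956]
ee_rot: [-1.213, 1.207, 1.213]
force: [0.3, 0.0, -1.7]
width: 0.429
```

Emit:
arm_command(
  motion=[
    [30, 0.7, 0, 0, 0, 0, 0],
    [30, 0, 0, 0, 0, 0, 0],
  ],
)

```text
clock: 35.83
position: [0.6448, 0.1638, 0.1955]
ee_rot: [-1.213, 1.206, 1.213]
force: [-1.1, -0.9, 4.9]
width: 0.43
```

Emit:
arm_command(
  motion=[
    [46, 0, 0, 0, 0, 0, 0],
    [58, 0, 0, 0, 0, 0, 0],
    [62, -20, 0, 0, 0, 0, 0],
    [62, -40, 0, 0, 0, 0, 0],
    [62, -50, 0, 0, 0, 0, 0],
  ],
)

```text
clock: 36.45
position: [0.6445, 0.1637, 0.3066]
ee_rot: [-1.213, 1.207, 1.214]
force: [-0.2, -0.2, 0.6]
width: 0.679
```

```bash
python3 chk.py .645 .164 .049 wrist scene
```

```text
wrist 49.22120005521798 [643.0308 164.5983  48.9   ] (array([643.7687, 164.5509]), 19.76377296447754) 886
scene 48.19851633564376 [644.7226 161.2172  48.065 ] (array([642.7039, 162.4318]), 21.30046844482422) 131
```

Emit:
arm_command(
  motion=[
    [62, -10, 20, 30, 0, 0, 0],
    [62, -10, 30, 45, 0, 0, 0],
    [62, 0, 35, 50, 0, 0, 0],
    [62, 0, 35, 50, 0, 0, 0],
    [62, 0, 35, 50, 0, 0, 0],
  ],
)

```text
clock: 37.17
position: [0.4873, 0.3894, 0.3262]
ee_rot: [-1.213, 1.205, 1.213]
force: [1.3, 0.4, 0.3]
width: 0.675
```

Emit:
arm_command(
  motion=[
    [62, 0, 30, 50, 0, 0, 0],
    [62, 0, 30, 45, 0, 0, 0],
    [62, 0, 15, 25, 0, 0, 0],
    [62, 0, 0, 0, 0, 0, 0],
    [62, 0, 0, 0, 0, 0, 0],
  ],
)

```text
clock: 37.8
position: [0.4136, 0.5068, 0.3255]
ee_rot: [-1.213, 1.206, 1.212]
force: [1.3, 0.1, 0.3]
width: 0.675
```

```bash
for a in ".483 -.154 .084" ".622 -.173 .05" ".463 .192 .05" ".554 .178 .056" ".645 .164 .049" ".58 -.358 .045" ".465 -.382 .017"; do echo $a; python3 chk.py $a top scene; done; python3 - <<'E'
from h import *
g,C=cam("top"); save(g,"top2.png"); g,C=cam("scene"); save(g,"scene2.png"); print(pose()[0]["clock"],pose()[0]["force"])
E
```

```text
.483 -.154 .084
top 84.10554826087724 [ 482.1918 -152.9575   84.034 ] (array([ 482.9318, -153.2807]), 30.808198928833008) 545
scene 84.52822499644253 [ 484.6893 -157.9314   84.366 ] (array([ 483.3564, -155.5217]), 31.59280014038086) 590
.622 -.173 .05
top 49.43110019191077 [ 621.4685 -170.4082   49.3641] (array([ 621.3264, -171.4922]), 21.244646072387695) 98
scene 49.484131503969245 [ 622.2026 -174.6226   49.4415] (array([ 621.6608, -173.6651]), 22.015600204467773) 151
.463 .192 .05
top 50.32549059029235 [463.2117 192.1727  50.2277] (array([463.0911, 192.4269]), 21.948522567749023) 258
scene 50.62639259478468 [464.0734 188.7678  50.2579] (array([463.5255, 191.2509]), 24.06212043762207) 184
.554 .178 .056
top 56.436988980943624 [552.8013 178.0582  56.3456] (array([553.1737, 178.4397]), 28.039859771728516) 401
scene 56.54663279779704 [554.6366 174.001   56.4341] (array([553.1635, 175.7348]), 29.808826446533203) 311
.645 .164 .049
top 48.633804338365394 [644.3543 165.0024  48.3666] (array([644.7682, 165.209 ]), 19.976058959960938) 119
scene 48.50938234163627 [645.406  161.2032  48.4113] (array([643.9719, 162.2964]), 21.31706428527832) 126
.58 -.358 .045
top 44.34080016237885 [ 581.1211 -353.1061   44.2528] (array([ 581.4604, -354.2125]), 20.341556549072266) 129
scene 44.73114204904072 [ 582.4507 -357.1828   44.5223] (array([ 582.0947, -356.6349]), 20.10845375061035) 240
.465 -.382 .017
top 17.151891471662516 [ 459.6456 -383.1754   17.1425] (array([ 459.6223, -383.8707]), 31.12249755859375) 502
scene 17.722309518450995 [ 461.1743 -387.2807   17.5616] (array([ 460.2268, -386.5005]), 31.363155364990234) 790
38.6 [-0.78827553  0.59262574  0.29430103]
```

View pics/top2.png

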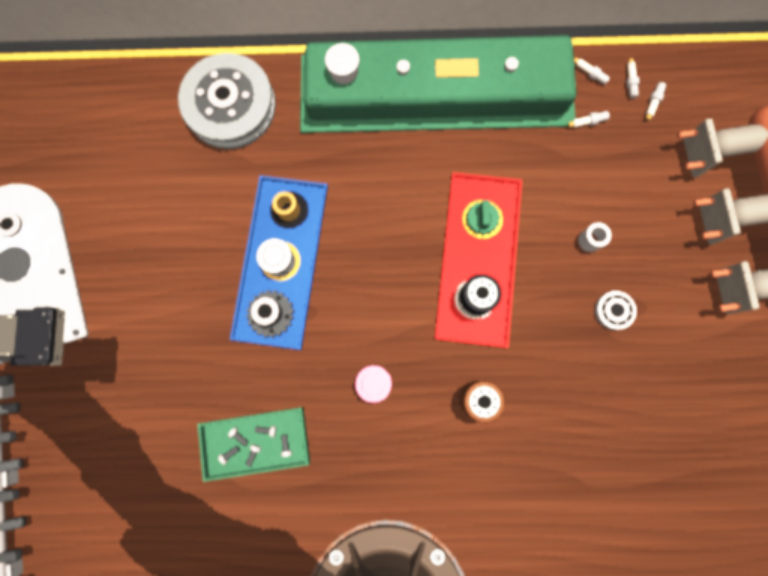

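View pics/scene2.png

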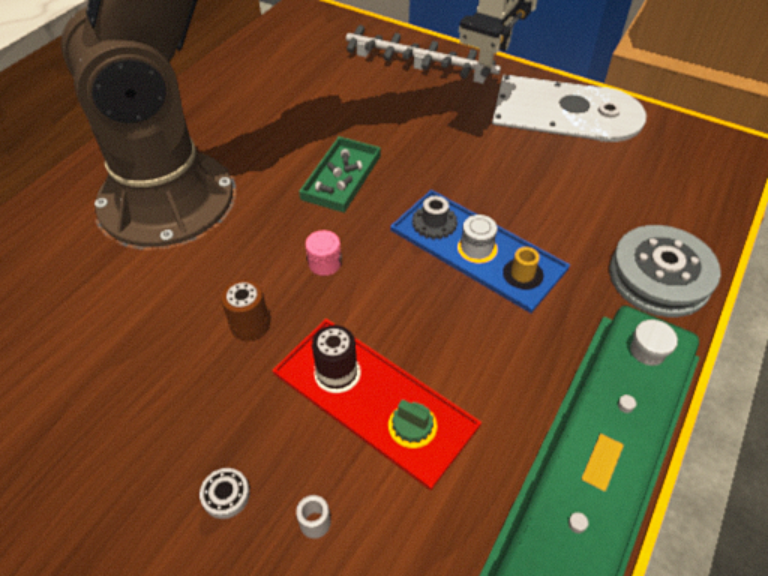

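The top and scene views show all five parts upright on their spots, and the steel bush, bearing and look-alikes unmoved. Each camera puts every part within about 2 mm of its spot. The arm is clear, so I hand in.

```bash
python3 -c "
from cell import arm
print(arm.sign_off(), arm.observe()['clock'])"
```

```text
the job is handed in; nothing more can be done
the job is handed in; nothing more can be done
```

Both kits are made up and the job was handed in at about 38.6 s of the 128 s allowed. The parts went in the order asked. The red tray took the oil filter on white, then the filler cap on yellow. The blue tray took the sprocket on white, the piston on yellow and the brass bush on black. Each part was lowered until the wrist force showed contact before I released it.

- **Position:** the last top and scene views show all five parts upright, with tops 4 mm higher than they stood on the bench, as the tray floor requires. Each camera taken by itself puts every part within about 2 mm of its spot, apart from one scene-camera figure of 3 mm for the brass bush, which that camera sees only in part.
- **Camera disagreement:** the top and scene cameras differ by 2–4 mm in y, which is a calibration offset. I judged centring by comparing each part with its spot in the same camera.
- **Left alone:** the steel bush, the bearing, the pink piston and the brown filter look unmoved in the final pictures. The network's first estimates for the steel bush and bearing agree with the last measurements to within 6 mm, most of it the network's own error.
- **Forces:** all force readings stayed at about 10 N or below, and the arm was clear of everything at hand-in.

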